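# Press the sprung case lid level and bolt it

### The arm

A 6-joint arm with a two-finger parallel gripper is mounted at the origin on the work surface. World frame = base frame: x ahead of the robot, y to its left, z up, the work surface at z = 0. Lengths are in m, angles in degrees, forces in N, time in s.
With the tool pointing down it reaches from about 0.35 to 0.8 m from the base axis. Payload 7.3 kg.
Tool frame: the origin (TCP) lies on the centre line of the jaws, within the pads' length; the fingertips stand 25 mm ahead of it and the grasp point (between the pads) lies 6 mm ahead of it; z points along the fingers, y is the line along which they close (so a half turn about z gives the same grasp; the last joint's range is limited). The gripper opens to 85 mm and grips with 20 to 120 N. Pads are 22 mm wide; open, the fingers measure 114 mm over their backs; the gripper's body (76 mm by 85 mm) begins 54 mm behind the grasp point. The pads swing forward as they close: fully open they stand 13 mm farther back than shut.
Start: joints at [-72.365, 19.595, 87.324, -0, 73.075, -8.365], TCP at [0.23, -0.472, 0.256] pointing down, gripper open.
Joint ranges: [-145.02, 145.02], [-44.19, 115.74], [2.07, 154.8], [-57.11, 237.11], [16.16, 152.29], [-177.93, 177.93]. Speed limits (degrees/s): [147.25, 147.25, 180, 180, 180, 180].

### API

Orientations are given as [roll, pitch, yaw] about the fixed x, y, z axes, in that order (R = Rz(yaw) Ry(pitch) Rx(roll)).
In Python, from station import bot gives the robot as it stands.
- The arm moves only by the tool drive_tool, never from a script. Its arguments are lists of equal length, an entry for each row: "linear": the shift along the world's x, y, z in mm, a list of three; "turn": the turn about the world's z in rad; "jaw": the opening, from -1 (shut) to 1 (fully open). In form: {"linear": [[dx, dy, dz], ...], "turn": [turn, ...], "jaw": [jaw, ...]}. A call has 1 to 10 rows; each row is the pose to reach, as a shift and turn from the pose commanded when the call began; what a row does not reach only later rows make up. A row lasts 1/8 s, in which the tool goes at most 62.5 mm and 10.7 degrees, less where a joint would pass 70% of its speed; a pose out of reach is approached as far as the arm can. A call with a gripper value outside its range is refused whole. The fingers move at their own pace and stop on an object; the grip force is fixed at half the most. Time passes only in rows, so rows that repeat a pose let the fingers close. It gives the time, the measured TCP pose, the force, the opening and the grip force at its end, in the units of the state.
- bot.get_state(): the state, without advancing time (a new reading comes with each control period).
- bot.read_camera(name): name is "scene" or "top" or "wrist"; returns a dict with "color" (384x512x3 uint8, red, green, blue), "intrinsics" (3x3 intrinsics, pixels), "dist" ([k1, k2, p1, p2, k3] as OpenCV has them; the pictures are not rectified), "world_to_cam" (4x4, takes a point from world to camera coordinates); the wrist camera has in their place "mount" (4x4, takes a point from camera to tool coordinates, whose origin is the TCP and whose axes are the flange's). Camera axes: x right, y down, z forward; pixel columns grow to the right and rows downward; lengths in m; the calibration is good to about 2 mm. A picture is of the moment at which its call begins: read the wrist's pose just before it. There is no depth.
- bot.close_job(): hands the job in; it is judged then, once.
The state is a dict: "clock": time; "joint_pos": joint angles; "qd": joint speeds; "joint_efforts": joint torques, N m; "tcp_pos": TCP position; "orientation": TCP orientation; "force": force on the tool from outside, world axes, zero at the start; "torque": the same for the moment, N m; "width": finger opening in m; "grasp_force": force on a finger pad.
Only numpy, scipy, OpenCV 4.12 (cv2) and the standard library are available. Lean on these libraries where they do the work, as an engineer would, in place of code of your own. Each camera call takes 0.05 s, during which the arm holds its last target. There are 200 camera calls.

### The job

The sample case is packed: draw its part-shot bolt back clear of the keeper, push the sprung lid down until it lies level on its rubber seal, and slide the bolt fully home in the keeper so that the lid stays down when you let go. Press no harder than it takes: do not crush the seal or force the bolt against the keeper. Leave everything else on the table as it is.

Things in the scene. Friction and masses are not known exactly. Their poses are not given: they have to be found in the camera images.
- case: blue transit case with aluminium edges, 340 (x) x 360 (y) x 120 mm high, fixed. Origin at the centre of its underside; x runs from the front (a fixed deck 70 mm deep, near the robot) to the hinge at the back, z up. In its frame: hinge axis along y at x 0.148, z 0.120; deck and level lid have their top at z 0.120; the lid's front edge meets the deck at x -0.098.
- lid: pale grey plate 240 x 304 x 12 mm, 1.1 kg, sprung 0.4 to 0.6 rad open at the front. Origin mid-width on the hinge axis, top at z 0, front edge at x -0.245; turns about y; tilt 0 is shut, flush with the deck. Near level it takes 7 to 10 N down on the knob, then meets the seal: 13 N more presses it 1 mm in at the edge. Bolted and let go, its edge rises about 1.5 mm until the bolt bears on the keeper.
- seal: black rubber strip 10 x 280 mm inside the case under the lid's front edge, its top 0.5 mm above the underside of a level lid. Fixed to the case, with the case's origin and axes. More than 20 N from the lid (about 33 N down on the knob) spoils it.
- keeper: brass staple on the middle of the front deck that takes the bolt. Fixed to the case, with the case's origin and axes: its bridge is 18 (x) x 30 x 4 mm, from x -0.106 to -0.124, underside z 0.1365 (1.5 mm above the bolt bar of a level lid), top 0.1405. More than 20 N from the bolt bends it.
- keeper_mouth (a point): middle of the keeper's opening on the lid's side, on the line of the bolt bar of a level lid (case frame -0.106, 0, 0.130)
- bolt (a joint): travel of the steel barrel bolt along the lid, m: 0 drawn right back (towards the hinge), 0.032 fully home (towards the front, nose 21 mm past the keeper's mouth); 2 N of friction. The bar is 10 mm thick, axis 10 mm above the lid's top, nose stepped in by 1.5 mm and at lid x -0.243 when drawn back. It starts part-shot (14 to 24 mm): the nose would land on the keeper.
- bolt_knob (a point): grip point on the bolt's upright brass knob, 14 mm across. The knob is square to the lid and rises 48 mm above it; this point is 36 mm above the lid (12 mm below the knob's top), at lid x -0.178 minus the bolt's travel, y 0. Guide loops 28 mm wide, 19 mm high and 10 mm deep stand on the lid at lid x -0.158 and -0.235.
- parcel_big: brown-paper parcel 200 x 130 x 55 mm tied with twine, on the table beside the case; origin at the centre of its underside
- parcel_small: brown-paper parcel 140 x 90 x 45 mm lying on top of parcel_big; origin at the centre of its underside
- wax_stamp: wooden-handled brass wax seal, 28 mm across and 58 mm high, standing on one corner of the case's front deck; origin at the centre of its underside
- tub: clear round tub with a white lid, 106 mm across and 94 mm high, beside the case; origin at the centre of its underside
- wax_tin: small red tin with a brass cap, 50 mm across and 32 mm high, standing on one corner of the case's front deck; origin at the centre of its underside
- tumbler: drinking glass, 72 mm across and 100 mm high, beside the case; origin at the centre of its underside

How it is judged:
By the outcome, as a careful person would: the job done as asked, in the order asked, and still so for the second after the job is handed in, with the robot touching nothing.
It also fails if it takes over 54 s, if anything falls off the work surface, if the arm or the gripper's body presses on something with over 40 N, if the wrist force passes 120 N, or if a joint passes its speed limit or range.

## Working session

There is one attempt and no reset: what is moved stays moved. The work goes in short steps, Python scripts to look and compute and a tool call to move; the robot and the scene stay as the last step left them, time stands still between calls to the robot, and variables do not carry over. Pictures are saved under pics/ and viewed, at most 12 in all, crops included, and the job is handed in when it is done.

Besides the shell and the picture viewer there is one more tool, called after ">>>" in YAML: its name, and indented under it one key for each argument. drive_tool: Moves the arm, as the interface text tells. Its arguments: {"type":"object","properties":{"linear":{"type":"array"},"turn":{"type":"array"},"jaw":{"type":"array"}},"required":["linear","turn","jaw"]}

```bash
mkdir -p pics; python3 - <<'E'
from station import bot
import cv2,numpy as np
s=bot.get_state();print(s['clock'],s['tcp_pos'],s['orientation'],s['width'],s['force'])
for n in("scene","top"):
    r=bot.read_camera(n);cv2.imwrite(f"pics/{n}0.png",r['color'][:,:,::-1])
    np.savez(f"{n}0.npz",**r);print(n,r['intrinsics'].tolist(),r['dist'],np.round(r['world_to_cam'],4).tolist())
E
```

```text
0.0 [ 0.23007033 -0.47149843  0.25561479] [-1.79910309e+02 -1.50418435e-02  2.60003765e+01] 0.08538936465505896 [-0.32858814 -0.71272127  0.11091064]
scene [[385.6715301893566, 0.0, 255.36617062030135], [0.0, 385.6715301893566, 192.3812335728561], [0.0, 0.0, 1.0]] [0.00391367 0.         0.         0.         0.        ] [[0.4502, -0.8929, -0.0101, -0.2067], [-0.8345, -0.4168, -0.3604, 0.5457], [0.3176, 0.1707, -0.9327, 0.8505], [0.0, 0.0, 0.0, 1.0]]
top [[471.80224272961203, 0.0, 255.4528935409826], [0.0, 471.80224272961203, 182.34562284624977], [0.0, 0.0, 1.0]] [0.02564915 0.         0.         0.         0.        ] [[0.0197, -0.9997, 0.0107, 0.0111], [-0.9804, -0.0214, -0.1959, 0.5989], [0.1961, -0.0066, -0.9806, 1.3731], [0.0, 0.0, 0.0, 1.0]]
```

```bash
python3 - <<'E'
import cv2
for n in("scene","top"):
    i=cv2.imread(f"pics/{n}0.png");cv2.imwrite(f"pics/{n}0b.png",cv2.resize(i,(800,600),interpolation=cv2.INTER_CUBIC))
E
```

```text
(no output)
```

View pics/scene0b.png

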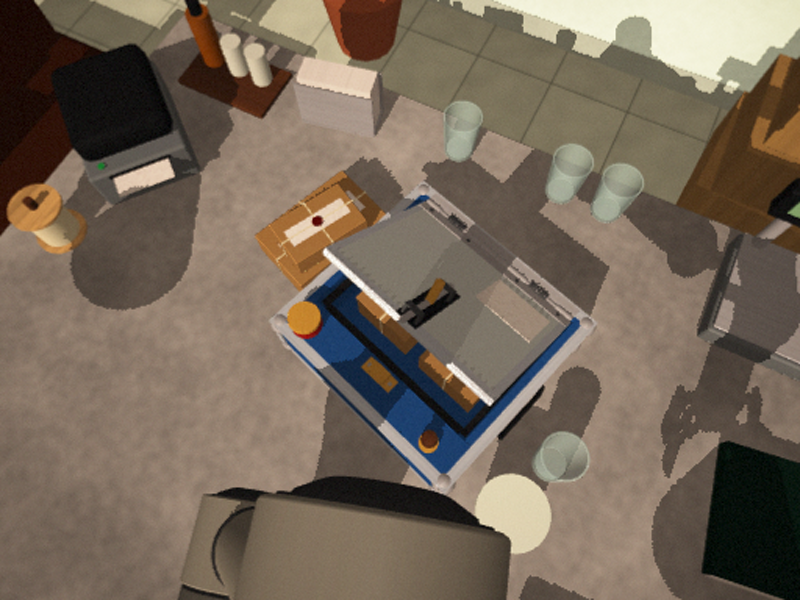

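View pics/top0b.png

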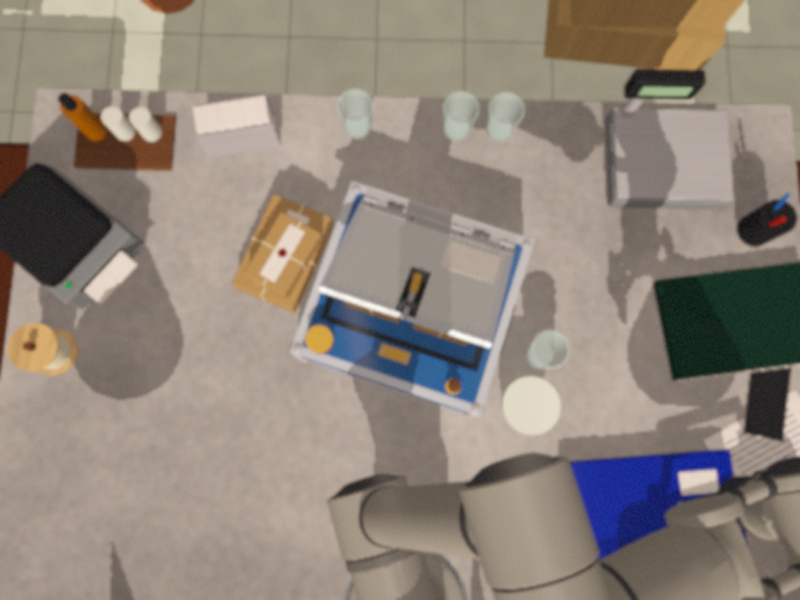

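The scene view shows the case turned, with the lid open and the bolt at about (430,300). Tin and stamp stand on the front deck corners. I'll fit the case pose and tilt from the corners, and enlarge the bolt.

```bash
cat > h.py <<'E'
import numpy as np,cv2
from scipy.optimize import least_squares
def proj(P,W,K,d):
    P=np.atleast_2d(P);return cv2.projectPoints(P,cv2.Rodrigues(W[:3,:3])[0],W[:3,3],K,np.array(d,float))[0][:,0]
def case2w(p,c):
    x,y,a=c;ca,sa=np.cos(a),np.sin(a);p=np.atleast_2d(p)
    return np.c_[x+ca*p[:,0]-sa*p[:,1],y+sa*p[:,0]+ca*p[:,1],p[:,2]]
def lid2c(p,t):
    p=np.atleast_2d(p);c,s=np.cos(t),np.sin(t)
    return np.c_[0.148+c*p[:,0]+s*p[:,2],p[:,1],0.12-s*p[:,0]+c*p[:,2]]
E
cat > fit.py <<'E'
from h import *
C={n:dict(np.load(f"{n}0.npz")) for n in("scene","top")}
cc=[[.17,.18,.12],[.17,-.18,.12],[-.17,.18,.12],[-.17,-.18,.12],[-.115,0,.1405]]
lc=[[-.245,.152,0],[-.245,-.152,0]]
ob={"top":[(357,188),(530,240),(298,355),(476,410),(394,351),(321,290),(491,344)],
"scene":[(425,190),(588,323),(279,323),(443,483),(379,372),(327,252),(492,402)]}
def res(v,raw=False):
    P=np.r_[case2w(cc,v[:3]),case2w(lid2c(lc,v[3]),v[:3])];o=[]
    for n in ob:
        c=C[n];o.append(proj(P,c['world_to_cam'],c['intrinsics'],c['dist'])-np.array(ob[n])*.64)
    return np.round(np.array(o),1) if raw else np.ravel(o)
r=least_squares(res,[.6,0,-.3,.5],loss='soft_l1')
print(r.x,np.degrees(r.x[2]));print(res(r.x,True).tolist());np.save("fit.npy",r.x)
for tr in (.014,.019,.024):
  print(tr,case2w(lid2c([[-.178-tr,0,.036],[-.178-tr,0,.048]],r.x[3]),r.x[:3]))
ims=[]
for n,(x,y) in(("scene",(275,190)),("top",(262,185))):
    ims.append(cv2.resize(cv2.imread(f"pics/{n}0.png")[y-28:y+28,x-36:x+36],(396,308),interpolation=cv2.INTER_CUBIC))
cv2.imwrite("pics/crop.png",np.hstack(ims))
E
python3 fit.py
```

```text
[ 0.56676801 -0.00498607 -0.2986412   0.5314511 ] -17.110880315997605
[[[-2.9, -3.0], [2.1, 0.6], [-4.0, -1.8], [2.9, 3.2], [0.7, 1.5], [-1.1, -0.4], [0.7, 1.2]], [[-1.4, -5.5], [5.3, -0.6], [-5.2, -1.6], [1.5, 5.3], [0.3, -0.6], [-2.0, -0.9], [0.5, 0.8]]]
0.014 [[ 0.56746218 -0.00519977  0.2483373 ]
 [ 0.57327442 -0.00698906  0.25868217]]
0.019 [[ 0.56334261 -0.00393157  0.25087122]
 [ 0.56915485 -0.00572086  0.2612161 ]]
0.024 [[ 0.55922304 -0.00266337  0.25340515]
 [ 0.56503527 -0.00445265  0.26375002]]
```

View pics/crop.png

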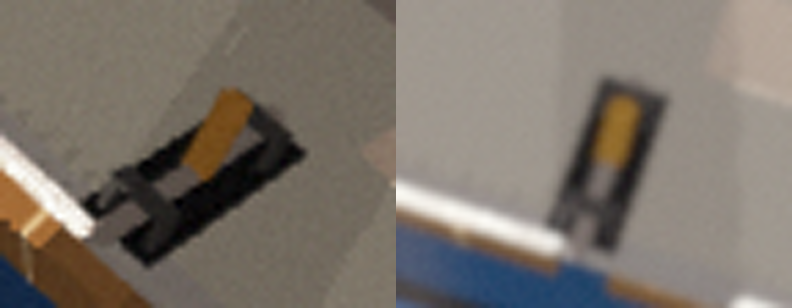

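The crop shows the knob's tip at scene px (281.9,178.9) and top px (268.2,175.5). Next I refit including it.

```bash
cat >> fit.py <<'E'
print("----")
ob2={"top":(268.2,175.5),"scene":(281.9,178.9)}
w=np.array([.3]*4+[1]*3)[:,None]
def lidw(p,v): return case2w(lid2c(p,v[3]),v[:3])
def res2(v):
    ins=v[5]
    c4=np.array(cc);c4[:4,:2]-=np.sign(c4[:4,:2])*ins
    P=np.r_[case2w(c4,v[:3]),lidw(lc,v),lidw([[-.178-v[4],0,.048]],v)];o=[]
    for n in ob:
        c=C[n];o.append(proj(P,c['world_to_cam'],c['intrinsics'],c['dist'])-np.r_[np.array(ob[n])*.64,[ob2[n]]])
    return np.ravel(o)
r=least_squares(res2,list(r.x)+[.019,0],loss='soft_l1');v=r.x
print(v,np.degrees(v[2]));print(np.round(res2(v),1).reshape(2,-1,2).tolist());np.save("fit.npy",v)
def tri(X):
    return np.ravel([proj(X,C[n]['world_to_cam'],C[n]['intrinsics'],C[n]['dist'])[0]-ob2[n] for n in ob2])
print("tip tri",least_squares(tri,[.57,0,.26]).x)
print("grip,tip",lidw([[-.178-v[4],0,.036],[-.178-v[4],0,.048]],v))
print("keeper",case2w([[-.106,0,.13]],v))
E
python3 fit.py|sed -n '/----/,$p'
```

```text
----
[ 0.56618214 -0.00511882 -0.30178148  0.53838541  0.01011129  0.00841947] -17.290804873832183
[[[-0.9, 0.5], [-1.3, 2.8], [-0.3, -3.7], [0.8, -0.3], [0.6, 1.7], [-1.0, -0.8], [0.8, 1.2], [0.1, 0.4]], [[-1.0, -1.4], [0.3, 0.1], [-0.3, -1.8], [0.8, -0.1], [0.1, -0.4], [-1.8, -1.4], [0.6, 0.8], [1.7, 1.3]]]
tip tri [ 0.57434486 -0.00633345  0.26815593]
grip,tip [[ 0.57091645 -0.00659255  0.24736151]
 [ 0.57679139 -0.00842136  0.25766396]]Traceback (most recent call last):
  File "fit.py", line 37, in <module>
    print("keeper",case2w([[-.106,0,.13]],v))
                   ~~~~~~^^^^^^^^^^^^^^^^^^^
  File "h.py", line 6, in case2w
    x,y,a=c;ca,sa=np.cos(a),np.sin(a);p=np.atleast_2d(p)
    ^^^^^
ValueError: too many values to unpack (expected 3)
```

>>> drive_tool:
  linear:
    - [0,0,60]
    - [60,60,110]
    - [100,120,130]
    - [140,180,130]
    - [180,240,130]
    - [220,300,130]
    - [260,350,130]
    - [300,400,130]
    - [330,440,130]
    - [345,465,130]
  turn: [0,-0.1,-0.2,-0.3,-0.4,-0.5,-0.6,-0.7,-0.756,-0.756]
  jaw: [1,1,1,1,1,1,1,1,1,1]

```text
clock: 1.35
tcp_pos: [0.5584, -0.0301, 0.3859]
orientation: [180.0, 0.0, -17.4]
force: [0.5, -0.6, 0.3]
width: 0.0852
grasp_force: 0.0
```

>>> drive_tool:
  linear:
    - [0,0,0]
    - [0,0,0]
  turn: [0,0]
  jaw: [1,1]

```text
clock: 1.6
tcp_pos: [0.5573, -0.032, 0.3857]
orientation: [180.0, 0.1, -17.3]
force: [-0.1, 0.2, 0.7]
width: 0.085
grasp_force: 0.0
```

```bash
cat > look.py <<'E'
import sys
from station import bot
from h import *
from scipy.spatial.transform import Rotation as R
name,out=sys.argv[1:3]
s=bot.get_state();r=bot.read_camera(name)
if name=="wrist":
    T=np.eye(4);T[:3,:3]=R.from_euler('xyz',s['orientation'],degrees=True).as_matrix();T[:3,3]=s['tcp_pos']
    r['world_to_cam']=np.linalg.inv(T@r.pop('mount'))
np.savez(out+".npz",**r)
im=r['color'][:,:,::-1].copy();cv2.imwrite("pics/"+out+".png",cv2.resize(im,(800,600),interpolation=cv2.INTER_CUBIC))
print(s['clock'],s['tcp_pos'],s['orientation'],s['force'],s['width'],s['grasp_force'])
E
python3 look.py wrist w1
```

```text
1.6 [ 0.55726095 -0.03201384  0.3856525 ] [ 1.79954395e+02  7.35876120e-02 -1.72791042e+01] [-0.13950463  0.22805482  0.70328284] 0.08502103465710008 0.0
```

View pics/w1.png

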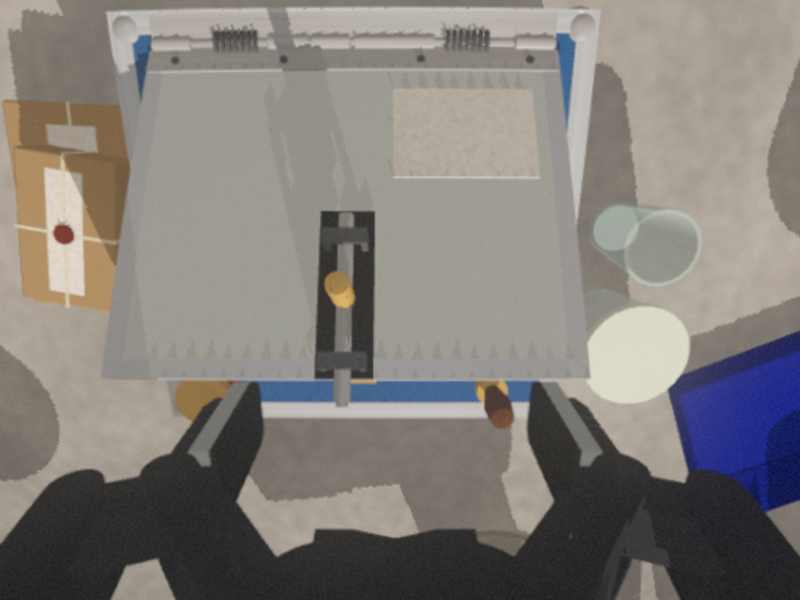

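The wrist view shows lid front corners at (104,377) and (589,377), the bolt nose at (342,404), the knob at about (340,289), and loops at (345,236) and (341,359).

```bash
cat > fit2.py <<'E'
from h import *
v0=np.load("fit.npy")
C={n:dict(np.load(f"{n}.npz")) for n in("scene0","top0","w1")}
def lidw(p,v): return case2w(lid2c(p,v[3]),v[:3])
# v: x y yaw tilt travel inset, wrist pixel bias
def pts(v):
    c4=np.array([[.17,.18,.12],[.17,-.18,.12],[-.17,.18,.12],[-.17,-.18,.12]]);c4[:,:2]-=np.sign(c4[:,:2])*v[5]
    return np.r_[case2w(c4,v[:3]),case2w([[-.115,0,.1405]],v[:3]),
     lidw([[-.245,.152,0],[-.245,-.152,0],[-.178-v[4],0,.048],[-.243-v[4],0,.0135],[-.158,0,.019],[-.235,0,.019]],v)]
k=1/.64
N=(np.nan,np.nan)
ob={"top0":[(357,188),(530,240),(298,355),(476,410),(394,351),(321,290),(491,344),(268.2*k,175.5*k),N,N,N],
"scene0":[(425,190),(588,323),(279,323),(443,483),(379,372),(327,252),(492,402),(281.9*k,178.9*k),N,N,N],
"w1":[(125,27),(582,25),N,N,N,(104,377),(589,377),N,(342,404),(345,236),(341,359)]}
def res(v,raw=0):
    o=[]
    for n in ob:
        c=C[n];o.append((proj(pts(v),c['world_to_cam'],c['intrinsics'],c['dist'])-np.array(ob[n])*.64))
    o=np.array(o)
    return np.round(o,1) if raw else np.nan_to_num(o).ravel()
r=least_squares(res,v0,loss='soft_l1');v=r.x
print(v,np.degrees(v[2]));print(res(v,1).tolist());np.save("fit2.npy",v)
print("knob 36,40,48",lidw([[-.178-v[4],0,h] for h in(.036,.04,.048)],v))
c=C["w1"];print(proj(lidw([[-.178-v[4],0,h] for h in(.01,.048)],v),c['world_to_cam'],c['intrinsics'],c['dist'])*k)
E
python3 fit2.py;python3 -c "
import cv2;i=cv2.imread('pics/w1.png')[200:420,270:420];cv2.imwrite('pics/w1c.png',cv2.resize(i,None,fx=2.7,fy=2.7,interpolation=cv2.INTER_CUBIC))"
```

```text
[ 0.56800157 -0.00289884 -0.30271262  0.54772507  0.01692654  0.00847764] -17.344155654646652
[[[-1.6, -0.1], [-2.0, 2.3], [-1.0, -4.5], [-0.1, -0.9], [-0.2, 1.0], [-1.7, -2.1], [0.2, 0.0], [-1.2, 0.9], [nan, nan], [nan, nan], [nan, nan]], [[-1.4, -2.2], [-0.4, -0.9], [-0.6, -2.9], [0.2, -1.4], [-0.4, -1.6], [-2.0, -3.3], [0.4, -1.2], [-0.3, 0.7], [nan, nan], [nan, nan], [nan, nan]], [[-0.1, 0.3], [1.9, 0.1], [nan, nan], [nan, nan], [nan, nan], [0.8, 0.1], [0.6, 0.6], [nan, nan], [0.6, -0.4], [0.6, -0.7], [1.2, 0.5]]]
knob 36,40,48 [[ 0.56832217 -0.00299896  0.25224091]
 [ 0.57031044 -0.00361992  0.25565576]
 [ 0.57428699 -0.00486184  0.26248545]]
[[346.03289916 296.12489763]
 [338.88343624 280.97287553]]
```

View pics/w1c.png

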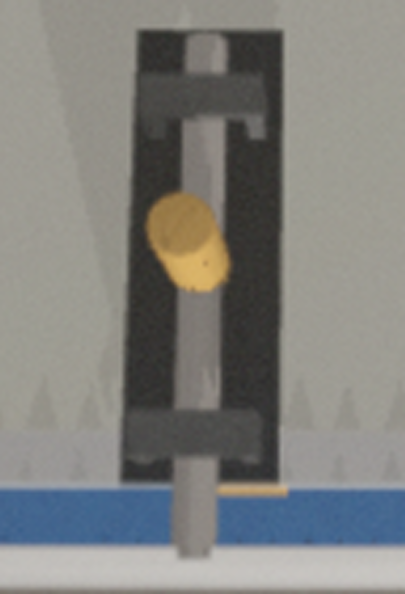

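>>> drive_tool:
  linear:
    - [13,28.5,0]
    - [13,28.5,-40]
    - [13,28.5,-80]
    - [13,28.5,-110]
    - [13,28.5,-124]
    - [13,28.5,-124]
  turn: [0,0,0,0,0,0]
  jaw: [1,1,1,1,1,1]

```text
clock: 2.4
tcp_pos: [0.5702, -0.0044, 0.2622]
orientation: [180.0, 0.0, -17.4]
force: [-0.1, -0.1, 0.2]
width: 0.0856
grasp_force: 0.0
```

>>> drive_tool:
  linear:
    - [0,0,0]
    - [0,0,0]
    - [0,0,0]
    - [0,0,0]
    - [0,0,0]
    - [0,0,0]
  turn: [0,0,0,0,0,0]
  jaw: [0,-0.4,-0.6,-0.7,-0.8,-0.8]

```text
clock: 3.15
tcp_pos: [0.5705, -0.0034, 0.2623]
orientation: [180.0, 0.0, -17.3]
force: [-1.4, -0.8, 1.4]
width: 0.0125
grasp_force: 58.4
```

```bash
python3 look.py wrist w2
```

```text
3.15 [ 0.57046709 -0.00336156  0.2623315 ] [ 1.79992368e+02  1.79334561e-03 -1.73084624e+01] [-1.3732062  -0.83316239  1.42511989] 0.012492721751652612 58.40683937072754
```

View pics/w2.png

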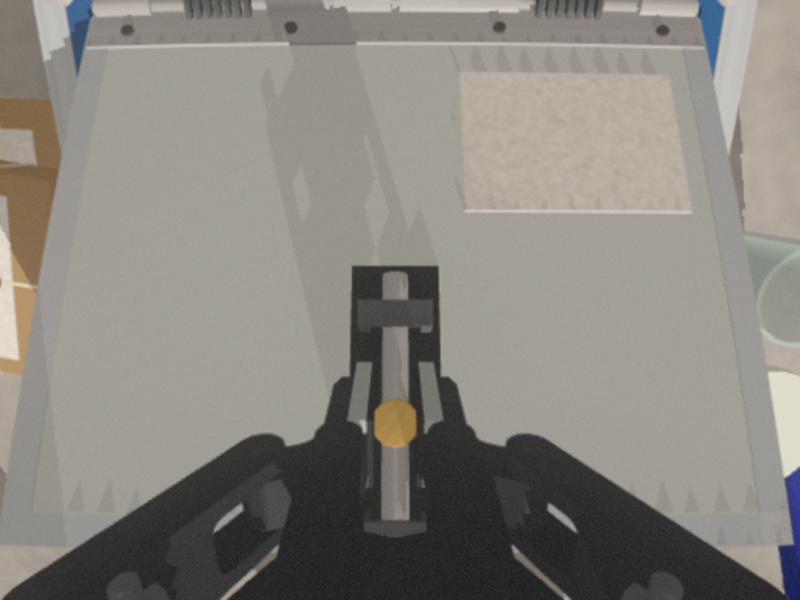

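The knob is gripped, with its tip disc centred between the pads at (395,423). Next I draw the bolt back along the tilted lid.

>>> drive_tool:
  linear:
    - [2.4,-0.8,-1.6]
    - [4.9,-1.5,-3.1]
    - [7.3,-2.3,-4.7]
    - [9.8,-3.0,-6.2]
    - [12.2,-3.8,-7.8]
    - [12.2,-3.8,-7.8]
  turn: [0,0,0,0,0,0]
  jaw: [-0.8,-0.8,-0.8,-0.8,-0.8,-0.8]

```text
clock: 3.95
tcp_pos: [0.5831, -0.0073, 0.254]
orientation: [180.0, -0.0, -17.3]
force: [1.4, 0.1, -1.6]
width: 0.0122
grasp_force: 58.4
```

```bash
python3 look.py wrist w3; python3 - <<'E'
from h import *
v=np.load("fit2.npy")
def grip(t,tr,h=.04):return case2w(lid2c([[-.178-tr,0,h]],t),v[:3])[0]
p0=grip(v[3],.002)
for t in (.548,.5,.45,.4,.35,.3,.25,.2,.15,.1,.05,.02,0): print(t,np.round((grip(t,.002)-p0)*1000,1))
E
```

```text
3.95 [ 0.58306252 -0.00728157  0.2540392 ] [ 1.79999901e+02 -1.21465835e-02 -1.73188300e+01] [ 1.36631036  0.14343158 -1.62836421] 0.012242488769597697 58.41408848762512
0.548 [ 0. -0.  0.]
0.5 [-5.7  1.8 -6.5]
0.45 [-11.3   3.5 -13.6]
0.4 [-16.6   5.2 -20.9]
0.35 [-21.5   6.7 -28.6]
0.3 [-26.1   8.1 -36.5]
0.25 [-30.2   9.4 -44.6]
0.2 [-34.   10.6 -52.9]
0.15 [-37.4  11.7 -61.4]
0.1 [-40.3  12.6 -70.1]
0.05 [-42.9  13.4 -78.9]
0.02 [-44.2  13.8 -84.3]
0 [-45.   14.1 -87.9]
```

View pics/w3.png

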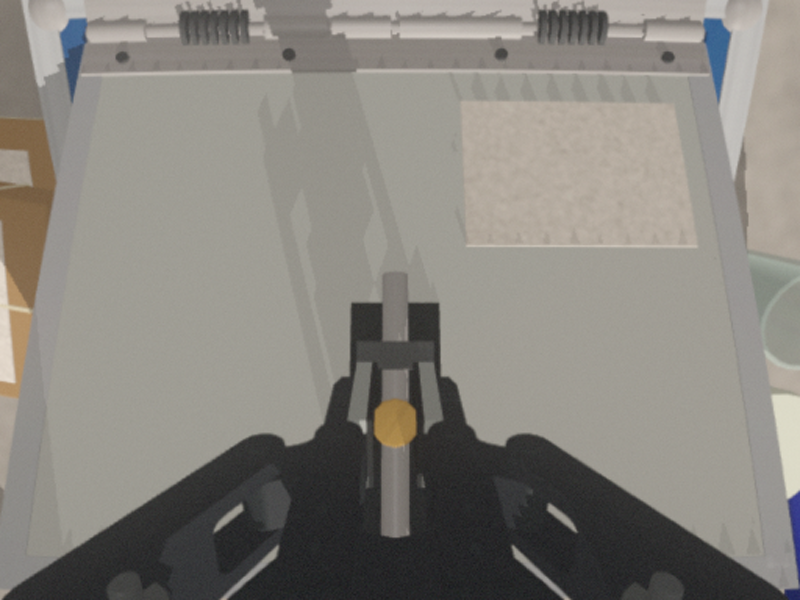

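The bolt tail now protrudes past the rear loop, to (395,272). It moved about 15 mm back. Now I lower along the arc.

>>> drive_tool:
  linear:
    - [-5.7,1.8,-6.5]
    - [-11.3,3.5,-13.6]
    - [-16.6,5.2,-20.9]
    - [-21.5,6.7,-28.6]
    - [-26.1,8.1,-36.5]
    - [-30.2,9.4,-44.6]
    - [-34,10.6,-52.9]
    - [-37.4,11.7,-61.4]
    - [-40.3,12.6,-70.1]
    - [-40.3,12.6,-70.1]
  turn: [0,0,0,0,0,0,0,0,0,0]
  jaw: [-0.8,-0.8,-0.8,-0.8,-0.8,-0.8,-0.8,-0.8,-0.8,-0.8]

```text
clock: 5.25
tcp_pos: [0.5413, 0.0057, 0.1838]
orientation: [180.0, 0.1, -17.3]
force: [1.0, -1.0, 5.2]
width: 0.012
grasp_force: 61.8
```

```bash
python3 look.py wrist w4; python3 look.py scene s4; python3 -c "
import cv2;a=cv2.imread('pics/w4.png');b=cv2.imread('pics/s4.png')
b=b[170:470,270:670]
cv2.imwrite('pics/c4.png',cv2.resize(__import__('numpy').hstack([a[:,150:650][::1],cv2.resize(b,(800,600))[:,150:650]]),(800,480)))"
```

```text
5.25 [0.54133446 0.00573367 0.1837778 ] [ 1.79978427e+02  1.01954606e-01 -1.72918539e+01] [ 1.01806711 -1.01926387  5.22858609] 0.011979594986461116 61.84085726737976
5.3 [0.54135134 0.00568398 0.18391153] [ 1.79975527e+02  1.05136464e-01 -1.72903275e+01] [-0.36585425 -0.04457604  4.56006484] 0.012207115029462203 61.84020638465881
```

View pics/c4.png

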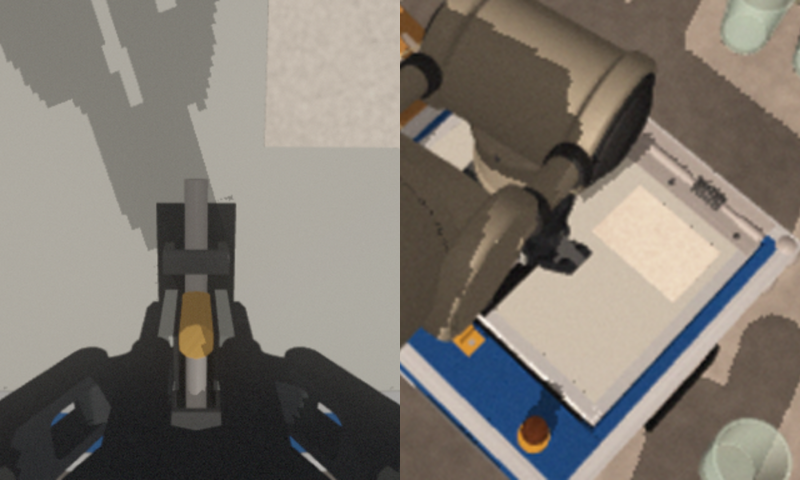

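The wrist view shows the knob still held and the tail still well behind the rear loop, so travel is near 0–2 mm. The lid is about 0.1 rad open and the nose is clear of the keeper. I continue in small steps, watching the force.

>>> drive_tool:
  linear:
    - [-1.2,0.4,-4]
    - [-2.3,0.7,-8]
    - [-3.1,1,-11]
    - [-3.7,1.2,-14]
    - [-3.7,1.2,-14]
    - [-3.7,1.2,-14]
  turn: [0,0,0,0,0,0]
  jaw: [-0.8,-0.8,-0.8,-0.8,-0.8,-0.8]

```text
clock: 6.1
tcp_pos: [0.5378, 0.0068, 0.1705]
orientation: [180.0, 0.1, -17.3]
force: [-0.9, -0.2, 7.6]
width: 0.0123
grasp_force: 63.0
```

>>> drive_tool:
  linear:
    - [-0.3,0.1,-1]
    - [-0.4,0.1,-1.5]
    - [-0.4,0.1,-1.5]
    - [-0.4,0.1,-1.5]
  turn: [0,0,0,0]
  jaw: [-0.8,-0.8,-0.8,-0.8]

```text
clock: 6.6
tcp_pos: [0.5374, 0.007, 0.1692]
orientation: [180.0, 0.1, -17.3]
force: [-1.4, -0.1, 9.2]
width: 0.0123
grasp_force: 63.5
```

>>> drive_tool:
  linear:
    - [-0.1,0,-0.5]
    - [-0.2,0.1,-1]
    - [-0.2,0.1,-1]
  turn: [0,0,0]
  jaw: [-0.8,-0.8,-0.8]

```text
clock: 6.98
tcp_pos: [0.5369, 0.0071, 0.168]
orientation: [180.0, 0.1, -17.3]
force: [-2.7, -0.8, 7.9]
width: 0.0119
grasp_force: 63.7
```

>>> drive_tool:
  linear:
    - [-0.1,0,-0.5]
    - [-0.2,0.1,-1]
    - [-0.2,0.1,-1]
  turn: [0,0,0]
  jaw: [-0.8,-0.8,-0.8]

```text
clock: 7.35
tcp_pos: [0.5367, 0.0072, 0.1671]
orientation: [180.0, 0.1, -17.3]
force: [-2.6, -0.4, 10.3]
width: 0.0119
grasp_force: 63.7
```

>>> drive_tool:
  linear:
    - [0,0,-0.25]
    - [-0.1,0,-0.5]
    - [-0.1,0,-0.5]
  turn: [0,0,0]
  jaw: [-0.8,-0.8,-0.8]

```text
clock: 7.72
tcp_pos: [0.5366, 0.0072, 0.1667]
orientation: [180.0, 0.1, -17.3]
force: [-3.4, 0.3, 10.4]
width: 0.0121
grasp_force: 63.7
```

>>> drive_tool:
  linear:
    - [0,0,-0.3]
    - [0,0,-0.5]
    - [0,0,-0.5]
  turn: [0,0,0]
  jaw: [-0.8,-0.8,-0.8]

```text
clock: 8.1
tcp_pos: [0.5365, 0.0072, 0.1662]
orientation: [180.0, 0.1, -17.3]
force: [-4.0, 0.2, 11.0]
width: 0.0119
grasp_force: 63.7
```

>>> drive_tool:
  linear:
    - [0,0,-0.3]
    - [0,0,-0.5]
    - [0,0,-0.5]
  turn: [0,0,0]
  jaw: [-0.8,-0.8,-0.8]

```text
clock: 8.48
tcp_pos: [0.5365, 0.0072, 0.1657]
orientation: [180.0, 0.1, -17.3]
force: [-4.0, 0.6, 10.2]
width: 0.0118
grasp_force: 63.7
```

>>> drive_tool:
  linear:
    - [0,0,-0.3]
    - [0,0,-0.5]
    - [0,0,-0.5]
  turn: [0,0,0]
  jaw: [-0.8,-0.8,-0.8]

```text
clock: 8.85
tcp_pos: [0.5364, 0.0073, 0.1653]
orientation: [180.0, 0.1, -17.3]
force: [-4.9, 0.8, 11.8]
width: 0.0119
grasp_force: 63.8
```

>>> drive_tool:
  linear:
    - [0,0,-0.3]
    - [0,0,-0.5]
    - [0,0,-0.5]
  turn: [0,0,0]
  jaw: [-0.8,-0.8,-0.8]

```text
clock: 9.22
tcp_pos: [0.5363, 0.0073, 0.1648]
orientation: [180.0, 0.1, -17.3]
force: [-4.9, 1.2, 11.7]
width: 0.0117
grasp_force: 63.8
```

```bash
python3 look.py wrist w5; python3 look.py scene s5; python3 -c "
import cv2;a=cv2.imread('pics/w5.png');b=cv2.imread('pics/s5.png')
b=b[300:480,330:570]
cv2.imwrite('pics/c5.png',cv2.resize(__import__('numpy').hstack([a[150:,150:650],cv2.resize(b,(600,450),interpolation=cv2.INTER_CUBIC)]),(800,327)))"
```

```text
9.225 [0.53631854 0.00729456 0.16477063] [ 1.79967476e+02  1.41909186e-01 -1.72854814e+01] [-4.88212448  1.20504894 11.65256581] 0.01167808199206193 63.80335092544556
9.275 [0.53631491 0.00729374 0.16476968] [ 1.79966543e+02  1.42497655e-01 -1.72834377e+01] [-4.44123562 -0.07861472 11.83818358] 0.01214504690128599 63.803794384002686
```

View pics/c5.png

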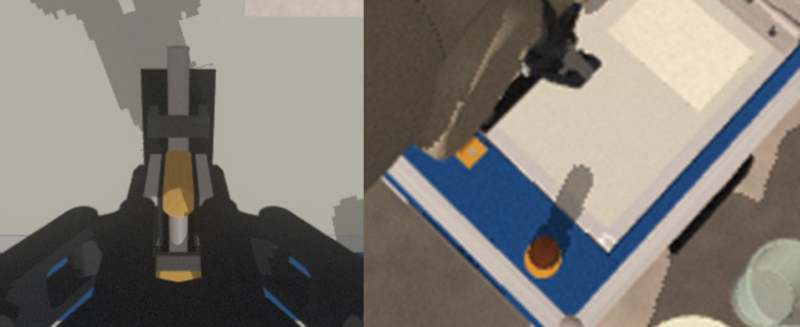

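The lid looks nearly flush, with the keeper just ahead of the nose. The growing −x force suggests the bolt sits at its rear stop, so I ease it forward 2 mm and go on down.

>>> drive_tool:
  linear:
    - [-1,0.3,0]
    - [-1.9,0.6,0]
    - [-1.9,0.6,0]
    - [-1.9,0.6,0]
  turn: [0,0,0,0]
  jaw: [-0.8,-0.8,-0.8,-0.8]

```text
clock: 9.82
tcp_pos: [0.5359, 0.0074, 0.1648]
orientation: [180.0, -0.1, -17.3]
force: [-0.1, -0.7, 7.7]
width: 0.0121
grasp_force: 63.6
```

>>> drive_tool:
  linear:
    - [0,0,-0.3]
    - [-0.1,0,-0.5]
    - [-0.1,0,-0.5]
  turn: [0,0,0]
  jaw: [-0.8,-0.8,-0.8]

```text
clock: 10.2
tcp_pos: [0.5359, 0.0074, 0.1648]
orientation: [180.0, -0.1, -17.3]
force: [-1.0, -0.7, 10.8]
width: 0.0124
grasp_force: 63.7
```

>>> drive_tool:
  linear:
    - [0,0,-0.3]
    - [-0.1,0,-0.5]
    - [-0.1,0,-0.5]
  turn: [0,0,0]
  jaw: [-0.8,-0.8,-0.8]

```text
clock: 10.58
tcp_pos: [0.5358, 0.0075, 0.1643]
orientation: [180.0, -0.1, -17.3]
force: [0.1, -0.0, 10.9]
width: 0.0122
grasp_force: 63.7
```

>>> drive_tool:
  linear:
    - [0,0,-0.3]
    - [0,0,-0.6]
    - [0,0,-0.6]
  turn: [0,0,0]
  jaw: [-0.8,-0.8,-0.8]

```text
clock: 10.95
tcp_pos: [0.5358, 0.0074, 0.1637]
orientation: [180.0, -0.1, -17.3]
force: [-1.2, -1.2, 10.7]
width: 0.0121
grasp_force: 63.8
```

>>> drive_tool:
  linear:
    - [0,0,-0.3]
    - [0,0,-0.6]
    - [0,0,-0.6]
  turn: [0,0,0]
  jaw: [-0.8,-0.8,-0.8]

```text
clock: 11.32
tcp_pos: [0.5353, 0.0076, 0.1628]
orientation: [180.0, -0.0, -17.3]
force: [-0.1, 0.5, 11.1]
width: 0.0121
grasp_force: 64.4
```

>>> drive_tool:
  linear:
    - [0,0,-0.3]
    - [0,0,-0.6]
    - [0,0,-0.6]
  turn: [0,0,0]
  jaw: [-0.8,-0.8,-0.8]

```text
clock: 11.7
tcp_pos: [0.5353, 0.0076, 0.1627]
orientation: [180.0, -0.0, -17.3]
force: [-1.5, -0.9, 15.4]
width: 0.012
grasp_force: 64.8
```

Seal contact: the force rises while z stays put. One more small press.

>>> drive_tool:
  linear:
    - [0,0,-0.3]
    - [0,0,-0.6]
    - [0,0,-0.6]
    - [0,0,-0.6]
  turn: [0,0,0,0]
  jaw: [-0.8,-0.8,-0.8,-0.8]

```text
clock: 12.2
tcp_pos: [0.5354, 0.0076, 0.1627]
orientation: [180.0, -0.1, -17.3]
force: [-3.2, -0.3, 18.1]
width: 0.0118
grasp_force: 65.1
```

```bash
python3 look.py wrist w6;python3 look.py wrist w6
```

```text
12.2 [0.53537422 0.00759915 0.16266738] [ 1.79988792e+02 -5.65595390e-02 -1.72849334e+01] [-3.17621819 -0.29240987 18.10222775] 0.011845199634772624 65.1410973072052
12.25 [0.53535293 0.00759999 0.16264637] [ 1.79990793e+02 -5.30797684e-02 -1.72874184e+01] [-3.17259093 -0.38751177 19.14169902] 0.01195254904754412 65.14079332351685
```

View pics/w6.png

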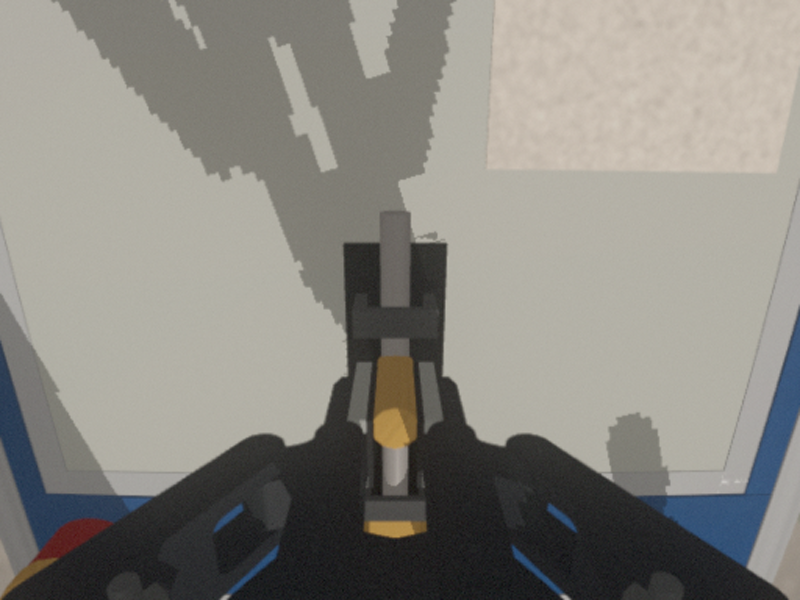

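Lid edge line at row 493 is continuous with the deck. The lid is level at about 18 N on the knob. Now I slide the bolt forward, with a check before the nose enters.

>>> drive_tool:
  linear:
    - [-1.9,0.6,0]
    - [-3.8,1.2,0]
    - [-5.7,1.8,0]
    - [-7.6,2.4,0]
    - [-7.6,2.4,0]
  turn: [0,0,0,0,0]
  jaw: [-0.8,-0.8,-0.8,-0.8,-0.8]

```text
clock: 12.92
tcp_pos: [0.5288, 0.0096, 0.1627]
orientation: [180.0, -0.2, -17.3]
force: [0.9, -1.3, 15.8]
width: 0.0123
grasp_force: 65.1
```

>>> drive_tool:
  linear:
    - [-1.9,0.6,-0.2]
    - [-3.8,1.2,-0.3]
    - [-5.7,1.8,-0.3]
    - [-7.6,2.4,-0.3]
    - [-9.5,3,-0.3]
    - [-9.5,3,-0.3]
  turn: [0,0,0,0,0,0]
  jaw: [-0.8,-0.8,-0.8,-0.8,-0.8,-0.8]

```text
clock: 13.68
tcp_pos: [0.5195, 0.0125, 0.1627]
orientation: [180.0, -0.2, -17.3]
force: [0.7, -1.9, 17.6]
width: 0.012
grasp_force: 65.1
```

>>> drive_tool:
  linear:
    - [-1.9,0.6,0]
    - [-3.8,1.2,0]
    - [-5.7,1.8,0]
    - [-7.6,2.4,0]
    - [-9.5,3,0]
    - [-11.4,3.6,0]
    - [-11.4,3.6,0]
  turn: [0,0,0,0,0,0,0]
  jaw: [-0.8,-0.8,-0.8,-0.8,-0.8,-0.8,-0.8]

```text
clock: 14.55
tcp_pos: [0.5082, 0.0161, 0.1627]
orientation: [180.0, -0.3, -17.3]
force: [0.0, -1.6, 18.9]
width: 0.0122
grasp_force: 65.2
```

>>> drive_tool:
  linear:
    - [-1,0.3,0]
    - [-1.9,0.6,0]
    - [-1.9,0.6,0]
  turn: [0,0,0]
  jaw: [-0.8,-0.8,-0.8]

```text
clock: 14.92
tcp_pos: [0.5064, 0.0166, 0.1627]
orientation: [180.0, -0.3, -17.3]
force: [0.6, -2.4, 17.5]
width: 0.0122
grasp_force: 65.1
```

>>> drive_tool:
  linear:
    - [-0.6,0.2,0]
    - [-1,0.3,0]
    - [-1,0.3,0]
  turn: [0,0,0]
  jaw: [-0.8,-0.8,-0.8]

```text
clock: 15.3
tcp_pos: [0.5055, 0.0169, 0.1627]
orientation: [180.0, -0.3, -17.3]
force: [1.1, -3.1, 18.7]
width: 0.0117
grasp_force: 65.1
```

>>> drive_tool:
  linear:
    - [-0.6,0.2,0]
    - [-1,0.3,0]
    - [-1,0.3,0]
  turn: [0,0,0]
  jaw: [-0.8,-0.8,-0.8]

```text
clock: 15.68
tcp_pos: [0.5047, 0.0172, 0.1627]
orientation: [-180.0, -0.3, -17.3]
force: [2.5, -2.3, 17.4]
width: 0.0123
grasp_force: 65.1
```

>>> drive_tool:
  linear:
    - [-0.6,0.2,0]
    - [-1,0.3,0]
    - [-1,0.3,0]
  turn: [0,0,0]
  jaw: [-0.8,-0.8,-0.8]

```text
clock: 16.05
tcp_pos: [0.5046, 0.0171, 0.1627]
orientation: [-180.0, -0.4, -17.3]
force: [5.6, -3.9, 14.8]
width: 0.0124
grasp_force: 65.0
```

>>> drive_tool:
  linear:
    - [-0.6,0.2,0]
    - [-1,0.3,0]
    - [-1,0.3,0]
  turn: [0,0,0]
  jaw: [-0.8,-0.8,-0.8]

```text
clock: 16.42
tcp_pos: [0.5045, 0.0172, 0.1628]
orientation: [-180.0, -0.5, -17.3]
force: [8.9, -4.8, 11.2]
width: 0.0118
grasp_force: 64.8
```

End stop reached at 32 mm of travel. I relieve the load, let the lid rise onto the keeper, then release.

>>> drive_tool:
  linear:
    - [1,-0.3,0]
    - [1.9,-0.6,0]
    - [1.9,-0.6,0.6]
    - [1.9,-0.6,1.2]
    - [1.9,-0.6,1.8]
    - [1.9,-0.6,1.8]
  turn: [0,0,0,0,0,0]
  jaw: [-0.8,-0.8,-0.8,-0.8,-0.8,-0.8]

```text
clock: 17.18
tcp_pos: [0.5046, 0.0171, 0.163]
orientation: [180.0, -0.2, -17.3]
force: [6.8, -2.6, 4.2]
width: 0.0121
grasp_force: 64.2
```

>>> drive_tool:
  linear:
    - [0.9,-0.3,0.3]
    - [1.4,-0.4,0.5]
    - [1.4,-0.4,0.5]
  turn: [0,0,0]
  jaw: [-0.8,-0.8,-0.8]

```text
clock: 17.55
tcp_pos: [0.5047, 0.0171, 0.163]
orientation: [180.0, -0.0, -17.3]
force: [3.9, -2.3, 4.7]
width: 0.0121
grasp_force: 64.1
```

>>> drive_tool:
  linear:
    - [0,0,0]
    - [0,0,0]
    - [0,0,0]
    - [0,0,0]
    - [0,0,0]
  turn: [0,0,0,0,0]
  jaw: [-0.4,0,0.4,0.4,0.4]

```text
clock: 18.18
tcp_pos: [0.5045, 0.0174, 0.1628]
orientation: [180.0, 0.0, -17.3]
force: [-0.4, -0.2, 0.1]
width: 0.0594
grasp_force: 0.0
```

>>> drive_tool:
  linear:
    - [0,0,30]
    - [0,0,80]
    - [0,0,130]
    - [0,0,180]
    - [-40,-10,220]
    - [-80,-20,220]
    - [-80,-20,220]
    - [-80,-20,220]
  turn: [0,0,0,0,0,0,0,0]
  jaw: [0.4,0.4,0.4,0.4,0.4,0.4,0.4,0.4]

```text
clock: 19.18
tcp_pos: [0.425, -0.0026, 0.3829]
orientation: [-180.0, -0.0, -17.3]
force: [-0.6, 0.1, 0.2]
width: 0.0598
grasp_force: 0.0
```

```bash
python3 look.py wrist w7
```

```text
19.175 [ 0.42501459 -0.00264926  0.3829038 ] [-1.79992601e+02 -2.20089408e-02 -1.73280127e+01] [-0.62891134  0.13693619  0.22130884] 0.05984172364225394 0.0
```

View pics/w7.png

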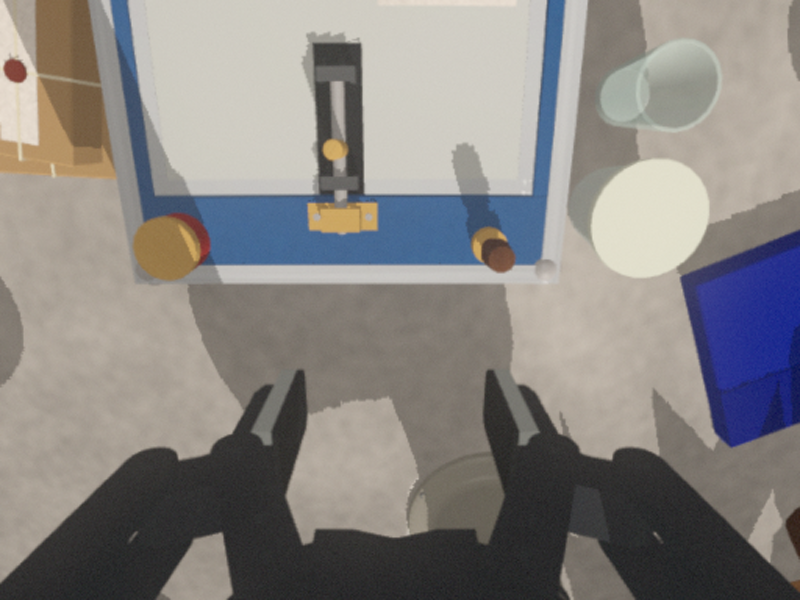

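The lid is down and flush. The bolt passes through the keeper at (342,217), its nose shows just past the front at (342,233), and the tin and stamp are standing as before.

```bash
python3 -c "
from station import bot
print(bot.close_job())"
```

```text
the job is handed in; nothing more can be done
None
```

The job is handed in: the lid lies level on its seal with the bolt fully home in the keeper, it stayed down after I let go, the press peaked at about 19 N, and nothing else in the last picture had moved.

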